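# Find the thread hands, open the service cover, press the reset

### The arm

A 7-joint arm with a two-finger parallel gripper is mounted at the origin on the work surface. World frame = base frame: x ahead of the robot, y to its left, z up, the work surface at z = 0. Lengths are in mm, angles in rad, forces in N, time in s.
With the tool pointing down it reaches from about 425 to 975 mm from the base axis. Payload 16.7 kg.
Tool frame: the origin (TCP) lies midway between the tips of the shut fingers; the grasp point (between the pads) lies 19 mm behind it; z points along the fingers, y is the line along which they close (so a half turn about z gives the same grasp; the last joint's range is limited). The gripper opens to 85 mm and grips with 20 to 120 N. Pads are 22 mm wide; open, the fingers measure 114 mm over their backs; the gripper's body (76 mm by 85 mm) begins 54 mm behind the grasp point. The pads swing forward as they close: fully open they stand 13 mm farther back than shut.
Start: joints at [1.079, 0.426, 0.074, 1.606, -0.034, 1.111, -0.067], TCP at [226.852, -635.7, 231.302] pointing down, gripper open.
Joint ranges: [-2.85, 2.85], [-0.5, 2.14], [-1.23, 1.37], [0.21, 2.46], [-1.02, 4.16], [0.16, 2.05], [-2.73, 2.73]. Speed limits (rad/s): [1.89, 1.89, 2.39, 2.39, 3.01, 3.01, 3.01].

### API

Orientations are given as a rotation vector (axis times angle).
In Python, from station import ctrl gives the robot as it stands.
- The arm moves only by the tool drive_tool, never from a script. Its argument "commands" is a list of rows, each a list of 3 entries, a list of its own where there are three numbers: the shift along the tool's x, y, z in cm, then the turn, a rotation vector about the tool's x, y, z in rad, then the closure, from -1 (fully open) to 1 (shut). In form: [[[x, y, z], [rx, ry, rz], hand], ...]. A call has 1 to 12 rows; each row shifts and turns the commanded pose from where the row before left it, along the tool's axes as they then stand; what a row does not reach is not made up. A row lasts 1/12 s, in which the tool goes at most 41.7 mm and 7.16 degrees, less where a joint would pass 70% of its speed; a pose out of reach is approached as far as the arm can. A call with a gripper value outside its range is refused whole. The fingers move at their own pace and stop on an object; the grip force is fixed at half the most. Time passes only in rows, so rows that do not move let the fingers close. It gives the time, the measured TCP pose, the force, the opening and the grip force at its end, in the units of the state.
- ctrl.get_state(): the state, without advancing time (a new reading comes with each control period).
- ctrl.grab_frame(name): name is "scene" or "side" or "wrist"; returns the picture (480x640x3 uint8, red, green, blue); there is no depth.
- ctrl.get_calibration(name): a dict with "intrinsics" (3x3 intrinsics, pixels), "cam_to_world" (4x4, takes a point from camera to world coordinates). Camera axes: x right, y down, z forward; pixel columns grow to the right and rows downward; lengths in mm; the calibration is good to about 2 mm. A picture is of the moment at which its call begins: read the wrist's pose just before it. get_calibration takes no time and is no camera call; for the wrist camera it gives the pose at the moment of the call.
- ctrl.hand_in(): hands the job in; it is judged then, once.
The state is a dict: "time": time; "qpos": joint angles; "qd": joint speeds; "joint_torque": joint torques, N m; "eef_pos": TCP position; "orientation": TCP orientation; "contact_force": force on the tool from outside, world axes, zero at the start; "torque": the same for the moment, N m; "gripper_width": finger opening in mm; "grip_force": force on a finger pad.
Only numpy, scipy, OpenCV 4.12 (cv2) and the standard library are available. Lean on these libraries where they do the work, as an engineer would, in place of code of your own. Each camera call takes 0.05 s, during which the arm holds its last target. There are 200 camera calls.

### The job

Loosen both wing screws on the pump unit's sloping cover: some are left-hand and some right-hand and nothing tells which, so try each one and turn it the way that gives, as far as it goes. Then lift the cover plate off and set it down gently, without dropping it, flat and handle up in the middle of the steel tray, and last press the white reset button behind it fully in and let it go. Leave the labware around in its place.

Things in the scene. Friction and masses are not known exactly. Their poses are not given: they have to be found in the camera images.
- wing_a_grip (a point): steel wing screw at the right (unit's -y) half of the unit's sloping face. Head: upright flat bar 42 mm long (y), 8 mm thick (x), 3 to 24 mm above the cover plate's upper face; it stays in the unit and rises no further when turned. This point: on the screw's axis, 16 mm above the cover's upper face, 8 mm below the head's top. z: the screw axis, square out of the face. The axes turn with the head
- wing_a (a joint): turn of the right screw, rad, + is anticlockwise seen from outside. 0 (+-0.04) = tight, head crosswise over its slot. Up to 0.12 play each way, then one way hits a hard stop, the other turns (friction 0.1 N m) to a stop at +1.4 or -1.4. Which way gives is unmarked, varies, and is independent of the other screw. Beyond 1.15 it is loose and the slot passes over the head. It stays where left
- wing_b_grip (a point): steel wing screw at the left (unit's +y) half of the unit's sloping face. Head: upright flat bar 42 mm long (y), 8 mm thick (x), 3 to 24 mm above the cover plate's upper face; it stays in the unit and rises no further when turned. This point: on the screw's axis, 16 mm above the cover's upper face, 8 mm below the head's top. z: the screw axis, square out of the face. The axes turn with the head
- wing_b (a joint): turn of the left screw, rad, + is anticlockwise seen from outside. 0 (+-0.04) = tight, head crosswise over its slot. Up to 0.12 play each way, then one way hits a hard stop, the other turns (friction 0.1 N m) to a stop at +1.4 or -1.4. Which way gives is unmarked, varies, and is independent of the other screw. Beyond 1.15 it is loose and the slot passes over the head. It stays where left
- unit: fixed white wedge-shaped pump unit, 172 mm deep (x), 240 mm wide (y), 98 mm tall. Origin: centre of its underside; its front faces -x. The face slopes 30 deg from horizontal, from 36 mm height at the front up to a flat deck 98 mm high at the back
- cover_seat (a point): fixed point on the unit, centre of the sloping face where the middle of the cover's underside lies when fitted; axes are the unit's (x back, y left, z up). The two wing screws stand 64 mm either side of it along y. A pocket 84 mm (along the slope) by 90 mm (y) and 26 mm deep lies behind the cover
- cover: loose aluminium plate 110 (x) x 180 (y) x 4 mm, about 0.24 kg, with slots 54 (x) x 26 mm (y) at y = +-64 mm around the screws; in its middle a bar handle 12 mm thick (x), 56 mm long (y), 4 to 28 mm above the underside. Origin: centre of the underside; z square to it, on the handle's side. It rests against a 5 mm lip at its lower edge; to clear the screw heads lift it over 30 mm square to the face
- tray: fixed shallow steel tray 190 mm (x) by 260 mm (y), 14 mm tall, walls 4 mm, empty. Origin: centre of its underside
- tray_in (a point): centre of the tray's inner floor, axes as the tray; the cover lies here with its long side along the tray's long side (y)
- reset_top (a point): centre of the top of the white reset button (28 mm across) in the middle of the pocket behind the cover, 4 mm below the cover's seat; z axis square out of the sloping face
- reset (a joint): button travel in m: 0 out, 0.006 fully in (1.5 N to start, 5 N fully in, springs back). Counts as pressed beyond 0.0045
- media: amber bottle 56 mm across, 130 mm tall, behind the unit, on the bench or equipment; not part of the job, leave it where it is. Origin: centre of its underside
- beaker: glass beaker 60 mm across, 75 mm tall, behind the unit, on the bench or equipment; not part of the job, leave it where it is. Origin: centre of its underside
- dishes: stack of two dishes 52 mm across, 29 mm tall, on the unit's rear deck, on the bench or equipment; not part of the job, leave it where it is. Origin: centre of its underside
- tipbox: pipette tip box 85 x 125 x 62 mm, behind the tray, on the bench or equipment; not part of the job, leave it where it is. Origin: centre of its underside
- rack: white tube rack 70 x 110 mm, 90 mm tall with its tubes, behind the tray, on the bench or equipment; not part of the job, leave it where it is. Origin: centre of its underside
- marker: marker pen 120 mm long, 14 mm thick, lying in front of the tray, on the bench or equipment; not part of the job, leave it where it is. Origin: centre of its underside
- spray: white spray bottle 64 mm across, 182 mm tall, at the side, on the bench or equipment; not part of the job, leave it where it is. Origin: centre of its underside
Mind the look-alikes: they are no part of the job. Several things have the shape of the cover; the one meant has the colours described above.

How it is judged:
By the outcome, as a careful person would: the job done as asked, in the order asked, and still so for the second after the job is handed in, with the robot touching nothing.
It also fails if it takes over 72 s, if anything falls off the work surface, if the arm or the gripper's body presses on something with over 40 N, if the wrist force passes 120 N, or if a joint passes its speed limit or range.

## Working session

There is one attempt and no reset: what is moved stays moved. The work goes in short steps, Python scripts to look and compute and a tool call to move; the robot and the scene stay as the last step left them, time stands still between calls to the robot, and variables do not carry over. Pictures are saved under pics/ and viewed, at most 10 in all, crops included, and the job is handed in when it is done.

Besides the shell and the picture viewer there is one more tool, called after ">>>" by a JSON object that holds its "op" and its "data", one argument or row to a line. drive_tool: Moves the arm, as the interface text tells. Its arguments: {"type":"object","properties":{"commands":{"type":"array","items":{"type":"array"}}},"required":["commands"]}

```bash
mkdir -p pics; ls; python3 - <<'E'
from station import ctrl
import cv2,numpy as np
for n in("scene","side"):
    f=ctrl.grab_frame(n);cv2.imwrite(f"pics/{n}0.png",f[:,:,::-1])
    c=ctrl.get_calibration(n);print(n,np.round(c["intrinsics"],1).tolist(),np.round(c["cam_to_world"],3).tolist())
s=ctrl.get_state();print(s)
print(ctrl.get_calibration("wrist"))
E
```

```text
pics
scene [[562.2, 0.0, 314.2], [0.0, 562.2, 240.9], [0.0, 0.0, 1.0]] [[-0.328, 0.767, -0.551, 1230.694], [0.945, 0.262, -0.198, 218.569], [-0.008, -0.586, -0.811, 1104.707], [0.0, 0.0, 0.0, 1.0]]
side [[439.2, 0.0, 312.8], [0.0, 439.2, 239.0], [0.0, 0.0, 1.0]] [[0.99, -0.094, 0.104, 409.244], [-0.14, -0.629, 0.765, -787.042], [-0.007, -0.772, -0.636, 735.785], [0.0, 0.0, 0.0, 1.0]]
{'time': 0.1, 'qpos': array([ 1.07851271,  0.42666349,  0.07384347,  1.60654868, -0.03409641,
        1.11080371, -0.06709986]), 'qd': array([-1.48143976e-03, -1.02680793e-03,  3.05618047e-05, -2.58005586e-03,
       -6.39336320e-04, -3.51023713e-04,  6.67062369e-05]), 'joint_torque': array([ 9.56188131e-03, -9.51533818e+01,  3.77144381e+00, -4.64408863e+01,
        1.95754756e-02,  6.52694609e-03,  5.41079100e-05]), 'eef_pos': array([ 226.72852287, -635.38603034,  230.68182255]), 'orientation': array([-3.09445465e+00, -5.35585022e-01,  4.35810619e-04]), 'contact_force': array([ 0.79879039,  0.31551137, -0.02625931]), 'torque': array([-0.01547833,  0.03434171, -0.01480089]), 'grip_force': 0.0, 'gripper_width': 85.38424221765075}
{'intrinsics': array([[347.26367415,   0.        , 319.87766658],
       [  0.        , 347.26367415, 239.78844434],
       [  0.        ,   0.        ,   1.        ]]), 'cam_to_world': array([[ 3.35563135e-01, -9.06131881e-01, -2.57531352e-01,
         2.91154269e+02],
       [-9.42013590e-01, -3.23587981e-01, -8.88887801e-02,
        -6.11987754e+02],
       [-2.78909258e-03,  2.72425831e-01, -9.62172743e-01,
         3.73440882e+02],
       [ 0.00000000e+00,  0.00000000e+00,  0.00000000e+00,
         1.00000000e+00]])}
```

View pics/scene0.png

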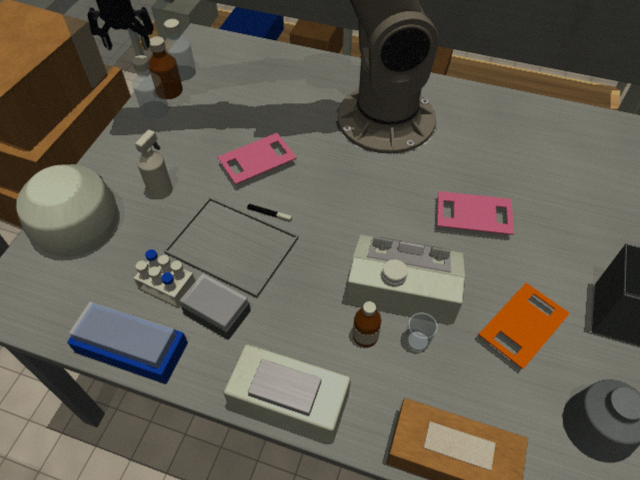

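View pics/side0.png

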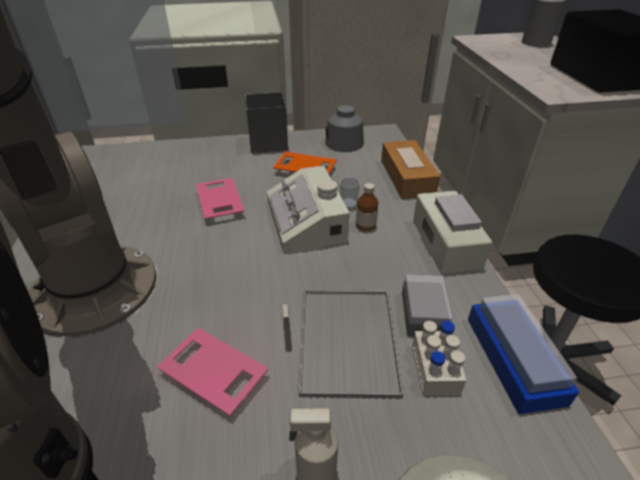

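The scene image shows the unit near (405,275) with a bare aluminium cover and the tray near (232,245). The cover look-alikes are pink at (257,160), pink at (475,213) and orange at (524,325). The one meant is the aluminium plate on the unit at (410,252), and I'll check it in one close crop.

```bash
cat > h.py <<'E'
from station import ctrl
import cv2,numpy as np
from scipy.spatial.transform import Rotation as R
def ray(c,uv):
    K,T=c["intrinsics"],c["cam_to_world"]
    d=T[:3,:3]@np.linalg.solve(K,[uv[0],uv[1],1.]);return T[:3,3],d
def onz(c,uv,z):
    o,d=ray(c,uv);return o+d*(z-o[2])/d[2]
def proj(c,p):
    K,T=c["intrinsics"],c["cam_to_world"]
    q=K@(T[:3,:3].T@(np.asarray(p)-T[:3,3]));return q[:2]/q[2]
def tri(obs):  # [(cal,uv),...]
    A=np.zeros((3,3));b=np.zeros(3)
    for c,uv in obs:
        o,d=ray(c,uv);d=d/np.linalg.norm(d);M=np.eye(3)-np.outer(d,d);A+=M;b+=M@o
    return np.linalg.solve(A,b)
E
python3 - <<'E'
from h import *
a=cv2.imread("pics/scene0.png")[225:325,335:475]
b=cv2.imread("pics/side0.png")[160:260,255:395]
o=np.vstack([cv2.resize(x,None,fx=4,fy=3,interpolation=cv2.INTER_CUBIC) for x in(a,b)])
cv2.imwrite("pics/c1.png",o)
c=ctrl.get_calibration("scene");d=ctrl.get_calibration("side")
for p in[(211,200),(298,237),(257,293),(166,248)]:print(np.round(onz(c,p,14)))
for p in[(303,292),(387,292),(399,395),(300,394)]:print(np.round(onz(d,p,14)))
E
```

```text
[ 453. -337.   14.]
[491. -88.  14.]
[ 667. -122.   14.]
[ 622. -374.   14.]
[ 479. -101.   14.]
[ 666. -129.   14.]
[ 619. -380.   14.]
[ 442. -352.   14.]
```

View pics/c1.png

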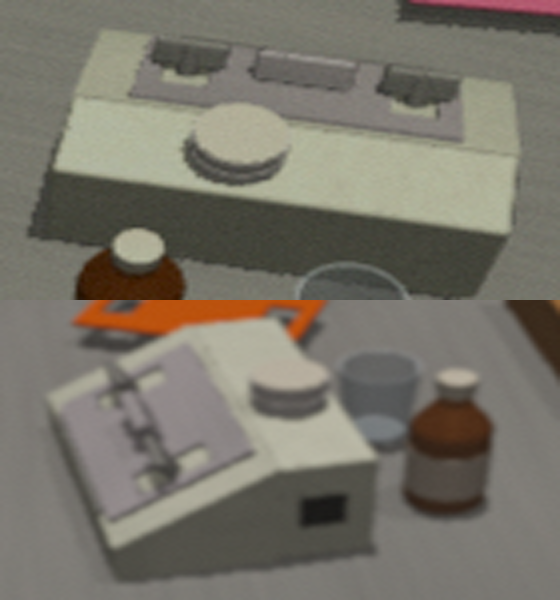

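```bash
python3 - <<'E'
from h import *
from scipy.optimize import least_squares
c=ctrl.get_calibration("scene");d=ctrl.get_calibration("side")
xr=-86+62/np.tan(np.pi/6)
P={'rl':(xr,-120,98),'bl':(86,-120,98),'br':(86,120,98),'rr':(xr,120,98),'fl':(-86,-120,36),'fr':(-86,120,36)}
O=[(c,'rl',(355,257.3)),(c,'bl',(349.3,281.7)),(c,'br',(461.3,303.3)),(c,'rr',(465,275.7)),(c,'fl',(360,235)),(c,'fr',(463.8,252.7)),
(d,'rl',(323.8,216.7)),(d,'rr',(300,173.3)),(d,'bl',(348.8,213.3)),(d,'br',(323.8,166)),(d,'fl',(283,241.7)),(d,'fr',(267.5,193.3))]
def f(v):
    r=[]
    for cal,k,uv in O:
        w=R.from_euler('z',v[2]).apply(P[k])+[v[0],v[1],0];r+=list(proj(cal,w)-uv)
    return r
s=least_squares(f,[600,150,0]);print(s.x,np.round(s.fun,1).reshape(-1,2).tolist())
for y in(-64,0,64):
  print(R.from_euler('z',s.x[2]).apply([-86+53.7,y,67])+[s.x[0],s.x[1],0])
st=ctrl.get_state();print(R.from_rotvec(st['orientation']).as_matrix().round(3).tolist())
E
```

```text
[5.20935937e+02 1.82319152e+02 1.10891624e-01] [[-1.9, -1.9], [-1.8, -1.5], [1.7, -1.5], [0.1, 0.0], [0.1, -1.4], [-1.1, -1.1], [1.3, -1.2], [2.4, -6.2], [1.5, -1.8], [0.4, -1.9], [0.2, 0.5], [-0.7, -2.5]]
[495.91685731 115.13778803  67.        ]
[488.83432978 178.74468863  67.        ]
[481.75180225 242.35158923  67.        ]
[[0.942, 0.336, -0.0], [0.336, -0.942, 0.001], [-0.0, -0.001, -1.0]]
```

Confirmed: the bare aluminium plate with two wing screws and the bar handle (top crop, x 130–465) is the cover on the white unit. The fit gives the unit at about (521,182) with yaw 0.11, and the tray at about (555,-232) with yaw -0.15. I'll move over the tray for a look.

>>> {"op": "drive_tool", "data": {
  "commands": [
    [[3.5,-1.8,-0.9],[0,0,0],-1],
    [[3.5,-1.8,-0.9],[0,0,0],-1],
    [[3.5,-1.8,-0.9],[0,0,0],-1],
    [[3.5,-1.8,-0.9],[0,0,0],-1],
    [[3.5,-1.8,-0.9],[0,0,0],-1],
    [[3.5,-1.8,-0.9],[0,0,0],-1],
    [[3.5,-1.8,-0.9],[0,0,0],-1],
    [[3.5,-1.8,-0.9],[0,0,0],-1],
    [[3.5,-1.8,-0.9],[0,0,0],-1],
    [[3.5,-1.8,-0.9],[0,0,0],-1],
    [[3.5,-1.8,-0.9],[0,0,0],-1],
    [[3.5,-1.8,-0.9],[0,0,0],-1]
  ]
}}

```text
time: 1.1
eef_pos: [550.7, -289.4, 339.6]
orientation: [-3.095, -0.536, 0.0]
contact_force: [1.4, -0.8, 0.4]
gripper_width: 85.4
grip_force: 0.0
```

```bash
cat >> h.py <<'E'
YAW=0.111
def face(p,yaw=YAW,turn=0.):  # tool rotation facing the slope, tool x = unit +y ; turn + = anticlockwise seen outside
    n=R.from_euler('z',yaw).apply([-.5,0,np.sqrt(.75)]);y=R.from_euler('z',yaw).apply([0,1,0])
    M=np.column_stack([y,np.cross(-n,y),-n]);return R.from_rotvec(n*turn)*R.from_matrix(M),n
def plan(p,Rt,pr=True):
    s=ctrl.get_state();Rc=R.from_rotvec(s['orientation'])
    d=Rc.inv().apply(np.asarray(p)-s['eef_pos'])/10;r=(Rc.inv()*Rt).as_rotvec()
    d2=Rt.inv().apply(np.asarray(p)-s['eef_pos'])/10
    print('t',round(s['time'],2),'pos',s['eef_pos'].round(1),'shift cm(now)',d.round(2),'|',round(np.linalg.norm(d)/4.1,1),'rows; turn',r.round(3),round(np.linalg.norm(r)/.12,1),'rows; shift after turn',d2.round(2))
E
python3 - <<'E'
from h import *
c=ctrl.get_calibration("wrist");cv2.imwrite("pics/w1.png",ctrl.grab_frame("wrist")[:,:,::-1])
seat=np.array([488.8,178.7,67]);Rt,n=face(0)
plan(seat+n*150,Rt); print(np.round(np.array(c['cam_to_world']),3).tolist())
np.save("w1.npy",c['cam_to_world'])
E
```

```text
t 1.15 pos [ 556.6 -281.9  341.1] shift cm(now) [  2.12 -47.35  14.5 ] | 12.1 rows; turn [-0.442  0.344 -1.299] 11.8 rows; shift after turn [ 46.53 -15.13   7.92]
[[0.335, -0.906, -0.257, 615.075], [-0.942, -0.323, -0.09, -265.907], [-0.002, 0.273, -0.962, 482.405], [0.0, 0.0, 0.0, 1.0]]
```

View pics/w1.png

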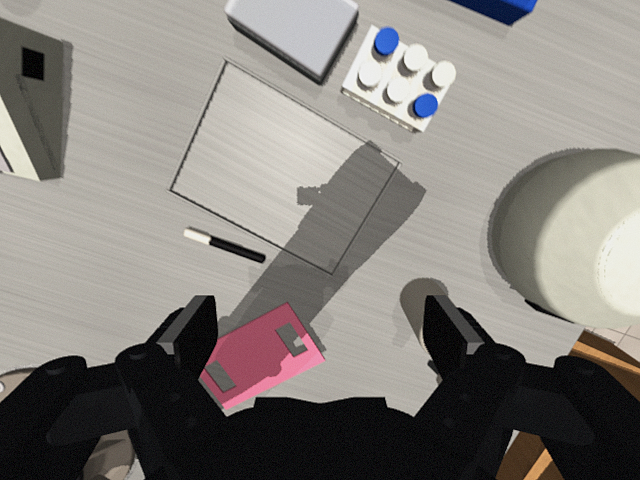

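The wrist view shows the empty tray with rim corners at (224,61), (170,190), (333,273) and (400,163). The marker is in front of it, and the rack and tip box are behind.

```bash
python3 - <<'E'
from h import *
c=ctrl.get_calibration("wrist");c['cam_to_world']=np.load("w1.npy")
Q=np.array([onz(c,p,14)for p in[(224,61),(170,190),(333,273),(400,163)]]);print(Q.round(0).tolist(),Q.mean(0))
e=(Q[0]+Q[1]-Q[2]-Q[3])/2;print(np.linalg.norm(e),np.arctan2(-e[0],e[1]))
e=(Q[0]+Q[3]-Q[1]-Q[2])/2;print(np.linalg.norm(e),np.arctan2(e[1],e[0]))
E
```

```text
[[665.0, -123.0, 14.0], [488.0, -96.0, 14.0], [449.0, -344.0, 14.0], [624.0, -374.0, 14.0]] [ 556.49250589 -234.14285067   14.        ]
252.71180123811993 -0.15604353133380647
178.34055251722967 -0.1594109121632253
```

>>> {"op": "drive_tool", "data": {
  "commands": [
    [[0.2,-3.9,0.5],[0,0,0],-1],
    [[0.2,-3.9,0.5],[0,0,0],-1],
    [[0.2,-3.9,0.5],[0,0,0],-1],
    [[0.2,-3.9,0.5],[0,0,0],-1],
    [[0.2,-3.9,0.5],[0,0,0],-1],
    [[0.2,-3.9,0.5],[0,0,0],-1],
    [[0.2,-3.9,0.5],[0,0,0],-1],
    [[0.2,-3.9,0.5],[0,0,0],-1],
    [[0.2,-3.9,0.5],[0,0,0],-1],
    [[0.2,-3.9,0.5],[0,0,0],-1],
    [[0.2,-3.9,0.5],[0,0,0],-1],
    [[0,0,0],[0,0,0],-1]
  ]
}}

```text
time: 2.15
eef_pos: [423.7, 126.5, 283.8]
orientation: [-3.092, -0.547, 0.001]
contact_force: [0.2, 0.3, -0.1]
gripper_width: 85.4
grip_force: 0.0
```

>>> {"op": "drive_tool", "data": {
  "commands": [
    [[0,0,0],[-0.037,0.029,-0.108],-1],
    [[0,0,0],[-0.037,0.029,-0.108],-1],
    [[0,0,0],[-0.037,0.029,-0.108],-1],
    [[0,0,0],[-0.037,0.029,-0.108],-1],
    [[0,0,0],[-0.037,0.029,-0.108],-1],
    [[0,0,0],[-0.037,0.029,-0.108],-1],
    [[0,0,0],[-0.037,0.029,-0.108],-1],
    [[0,0,0],[-0.037,0.029,-0.108],-1],
    [[0,0,0],[-0.037,0.029,-0.108],-1],
    [[0,0,0],[-0.037,0.029,-0.108],-1],
    [[0,0,0],[-0.037,0.029,-0.108],-1],
    [[0,0,0],[-0.037,0.029,-0.108],-1]
  ]
}}

```text
time: 3.15
eef_pos: [426.2, 120.2, 284.3]
orientation: [1.83, 2.035, 0.547]
contact_force: [1.4, 0.0, -0.2]
gripper_width: 85.2
grip_force: 0.0
```

```bash
python3 - <<'E'
from h import *
c=ctrl.get_calibration("wrist");cv2.imwrite("pics/w2.png",ctrl.grab_frame("wrist")[:,:,::-1])
seat=np.array([488.8,178.7,67]);Rt,n=face(0)
plan(seat+n*150,Rt);np.save("w2.npy",c['cam_to_world'])
print(ctrl.get_state()['qpos'].round(2))
for y in(-64,0,64):print(proj(c,seat+n*28+Rt.apply([y,0,0])))
E
```

```text
t 3.2 pos [425.4 119.  283.5] shift cm(now) [ 5.27 -4.8   7.19] | 2.5 rows; turn [0.004 0.003 0.005] 0.1 rows; shift after turn [ 5.23 -4.79  7.23]
[-0.12 -0.29 -0.39  2.35  0.18  0.57 -0.53]
[270.90886649 226.85004142]
[267.95936704 161.29252907]
[264.67694307  88.33521787]
```

View pics/w2.png

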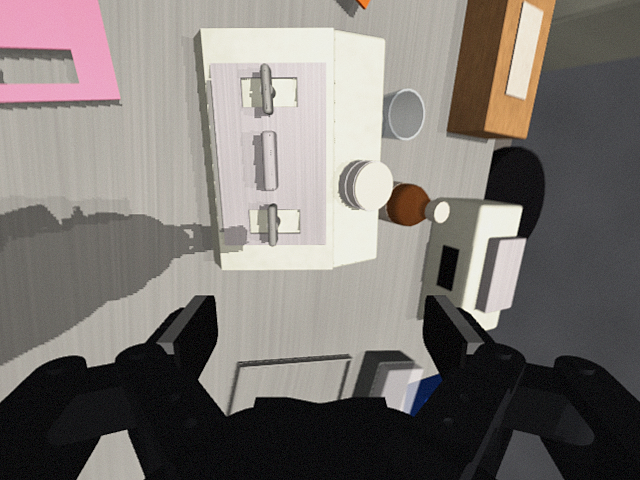

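The wrist view shows the cover square-on. The screw heads' tops are centred near (272.5,224) for a and (266,90) for b, and the handle top is near (268.5,160). All are within 3 px of my prediction. The dishes are on the deck at (365,185).

```bash
python3 - <<'E'
from h import *
c=ctrl.get_calibration("wrist");c['cam_to_world']=np.load("w2.npy")
seat=np.array([488.8,178.7,67]);Rt,n=face(0)
for uv in((272.5,224),(268.5,160),(266,90)):
    o,d=ray(c,uv);p=o+d*(n@(seat+28*n-o))/(n@d);print(p.round(1),Rt.inv().apply(p-seat).round(1))
a=seat+Rt.apply([-64,0,0]);plan(a+n*58,Rt)
E
```

```text
[483.1 116.6  92.1] [-61.1   1.7 -28. ]
[475.2 178.4  91.5] [  1.2   0.6 -28. ]
[468.9 239.5  91.8] [ 62.6   1.1 -28. ]
t 3.2 pos [425.4 119.  283.5] shift cm(now) [-1.1  -4.86 16.41] | 4.2 rows; turn [0.004 0.003 0.005] 0.1 rows; shift after turn [-1.17 -4.79 16.43]
```

>>> {"op": "drive_tool", "data": {
  "commands": [
    [[-0.2,-0.97,3.2],[0,0,0],-1],
    [[-0.2,-0.97,3.2],[0,0,0],-1],
    [[-0.2,-0.97,3.2],[0,0,0],-1],
    [[-0.2,-0.97,3.2],[0,0,0],-1],
    [[-0.2,-0.97,3.2],[0,0,0],-1],
    [[0,0,0],[0,0,0],0.2],
    [[0,0,0],[0,0,0],0.2],
    [[0,0,0],[0,0,0],0.2]
  ]
}}

```text
time: 3.87
eef_pos: [458.4, 110.4, 159.8]
orientation: [1.836, 2.019, 0.528]
contact_force: [-0.2, 0.1, -0.3]
gripper_width: 51.6
grip_force: 0.0
```

```bash
python3 - <<'E'
from h import *
c=ctrl.get_calibration("wrist");cv2.imwrite("pics/w3.png",ctrl.grab_frame("wrist")[:,:,::-1])
seat=np.array([488.8,178.7,67]);Rt,n=face(0)
a=seat+Rt.apply([-64,0,0])
plan(a+n*58,Rt);np.save("w3.npy",c['cam_to_world'])
print(ctrl.get_state()['qpos'].round(2),ctrl.get_state()['gripper_width'])
print(proj(c,a+n*28),proj(c,seat+n*28),proj(c,ctrl.get_state()['eef_pos']))
E
```

```text
t 3.92 pos [458.6 110.6 160.3] shift cm(now) [ 0.12 -1.42  4.15] | 1.1 rows; turn [ 0.002  0.023 -0.01 ] 0.2 rows; shift after turn [ 0.04 -1.41  4.15]
[ 0.12  0.01 -0.65  2.45  0.88  0.31 -1.23] 43.79095714521359
[299.45651244 250.35117527] [296.36575478 148.0415651 ] [321.91905255 301.93633881]
```

View pics/w3.png

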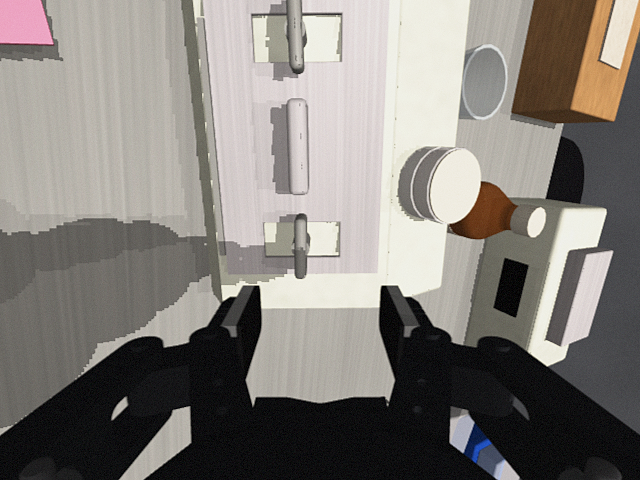

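The close view shows wing a's bar at rows 213–278 around (300,246) and the handle centred at (298.5,146). The seat estimate is off by only 1–2 mm. The elbow is near its limit here, so I'll go on in steps.

```bash
cat >> h.py <<'E'
Rf,N=face(0)
seat=np.array([488.8,178.7,67])+Rf.apply([1.2,1,0])
A=seat+Rf.apply([-64,0,0]);B=seat+Rf.apply([64,0,0])
E
python3 - <<'E'
from h import *
plan(A+N*45,Rf);plan(A+N*10,Rf)
c=ctrl.get_calibration("side");c2=ctrl.get_calibration("wrist")
for s in(-28,28):print(proj(c2,seat+N*28+Rf.apply([s,0,0])))
print(ctrl.get_calibration("wrist")['cam_to_world'][:3,3].round(1))
E
```

```text
t 3.92 pos [458.6 110.6 160.3] shift cm(now) [ 0.27 -1.32  5.45] | 1.4 rows; turn [ 0.002  0.023 -0.01 ] 0.2 rows; shift after turn [ 0.16 -1.31  5.45]
t 3.92 pos [458.6 110.6 160.3] shift cm(now) [ 0.34 -1.33  8.95] | 2.2 rows; turn [ 0.002  0.023 -0.01 ] 0.2 rows; shift after turn [ 0.16 -1.31  8.95]
[298.74136186 193.19793602]
[295.91761248  95.183129  ]
[380.3 174.8 282.7]
```

>>> {"op": "drive_tool", "data": {
  "commands": [
    [[0.1,-0.7,1.5],[0,0.01,-0.005],0.25],
    [[0.1,-0.6,1.5],[0,0.01,-0.005],0.25],
    [[0,0,1.4],[0,0,0],0.25],
    [[0,0,1.0],[0,0,0],0.25],
    [[0,0,0],[0,0,0],0.25]
  ]
}}

```text
time: 4.33
eef_pos: [472.2, 110.0, 114.5]
orientation: [1.829, 2.034, 0.525]
contact_force: [-1.3, -0.3, 0.5]
gripper_width: 32.2
grip_force: 0.0
```

```bash
python3 - <<'E'
from h import *
plan(A+N*10,Rf);s=ctrl.get_state();print(s['qpos'].round(2),s['gripper_width'])
E
```

```text
t 4.33 pos [472.2 110.  114.5] shift cm(now) [ 0.44 -0.17  4.31] | 1.1 rows; turn [-0.005  0.017 -0.   ] 0.2 rows; shift after turn [ 0.36 -0.19  4.32]
[ 0.29  0.19 -0.84  2.46  1.39  0.35 -1.69] 32.17122940887996
```

>>> {"op": "drive_tool", "data": {
  "commands": [
    [[0.2,-0.1,1.5],[0,0.01,0],0.25],
    [[0.2,-0.1,1.2],[0,0.007,0],0.25],
    [[0,0,1.0],[0,0,0],0.25],
    [[0,0,0.6],[0,0,0],0.25],
    [[0,0,0],[0,0,0],0.25]
  ]
}}

```text
time: 4.75
eef_pos: [490.9, 116.7, 76.6]
orientation: [1.828, 2.047, 0.542]
contact_force: [-0.4, 0.4, 0.2]
gripper_width: 32.4
grip_force: 0.0
```

```bash
python3 - <<'E'
from h import *
plan(A+N*10,Rf);s=ctrl.get_state();print(s['qpos'].round(2),s['gripper_width'],s['contact_force'].round(1))
E
```

```text
t 4.75 pos [490.9 116.7  76.6] shift cm(now) [-0.1   0.03  0.07] | 0.0 rows; turn [-0.005  0.     0.002] 0.0 rows; shift after turn [-0.1   0.03  0.07]
[ 0.27  0.33 -0.82  2.44  1.69  0.42 -1.94] 32.4043457346573 [-0.4  0.4  0.2]
```

>>> {"op": "drive_tool", "data": {
  "commands": [
    [[0,0,0],[0,0,0],1],
    [[0,0,0],[0,0,0],1],
    [[0,0,0],[0,0,0],1],
    [[0,0,0],[0,0,0],1],
    [[0,0,0],[0,0,0],1],
    [[0,0,0],[0,0,0],1]
  ]
}}

```text
time: 5.25
eef_pos: [490.7, 116.6, 77.5]
orientation: [1.826, 2.047, 0.544]
contact_force: [-5.6, 0.6, 6.9]
gripper_width: 9.2
grip_force: 58.7
```

>>> {"op": "drive_tool", "data": {
  "commands": [
    [[0,0,-0.1],[0,0,-0.05],1],
    [[0,0,0],[0,0,-0.05],1],
    [[0,0,0],[0,0,-0.05],1],
    [[0,0,0],[0,0,-0.05],1],
    [[0,0,0],[0,0,-0.05],1],
    [[0,0,0],[0,0,0],1]
  ]
}}

```text
time: 5.75
eef_pos: [489.8, 116.4, 77.5]
orientation: [1.536, 2.234, 0.472]
contact_force: [9.3, 4.0, -21.9]
gripper_width: 8.3
grip_force: 59.9
```

```bash
python3 - <<'E'
from h import *
plan(A+N*10,Rf);s=ctrl.get_state();print(s['qpos'].round(2),s['gripper_width'],s['contact_force'].round(1),'tool torque',R.from_rotvec(s['orientation']).inv().apply(s['torque']).round(2))
E
```

```text
t 5.75 pos [489.8 116.4  77.5] shift cm(now) [-0.1   0.06  0.2 ] | 0.1 rows; turn [-0.005 -0.002  0.255] 2.1 rows; shift after turn [-0.08  0.08  0.2 ]
[ 0.24  0.32 -0.79  2.45  1.69  0.4  -1.7 ] 8.30558019649513 [  9.3   4.  -21.9] tool torque [ 0.97  0.82 -0.01]
```

>>> {"op": "drive_tool", "data": {
  "commands": [
    [[0,0,0.1],[0,0,-0.1],1],
    [[0,0,0],[0,0,-0.1],1],
    [[0,0,0],[0,0,-0.1],1],
    [[0,0,0],[0,0,-0.1],1],
    [[0,0,0],[0,0,0],1]
  ]
}}

```text
time: 6.17
eef_pos: [489.2, 115.9, 76.6]
orientation: [1.04, 2.457, 0.346]
contact_force: [-12.6, -2.5, 5.0]
gripper_width: 8.5
grip_force: 63.7
```

```bash
python3 - <<'E'
from h import *
plan(A+N*10,Rf);s=ctrl.get_state();print(s['qpos'].round(2),s['gripper_width'],s['contact_force'].round(1),'tool torque',R.from_rotvec(s['orientation']).inv().apply(s['torque']).round(2))
cv2.imwrite("pics/w4.png",ctrl.grab_frame("wrist")[:,:,::-1][100:480,150:480])
E
```

```text
t 6.17 pos [489.2 115.9  76.6] shift cm(now) [-0.14  0.13  0.16] | 0.1 rows; turn [-0.005 -0.002  0.659] 5.5 rows; shift after turn [-0.04  0.19  0.16]
[ 0.2   0.31 -0.74  2.45  1.7   0.39 -1.31] 8.491139016512147 [-12.6  -2.5   5. ] tool torque [2.14 1.04 0.07]
```

View pics/w4.png

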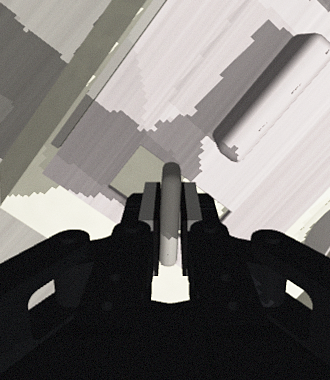

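The head has turned with the gripper (the bar at (170,215) stays aligned in the pads), so wing a gives in the + direction. I'll carry on to the stop.

>>> {"op": "drive_tool", "data": {
  "commands": [
    [[0,0,0],[0,0,-0.1],1],
    [[0,0,0],[0,0,-0.1],1],
    [[0,0,0],[0,0,-0.1],1],
    [[0,0,0],[0,0,-0.1],1],
    [[0,0,0],[0,0,-0.1],1],
    [[0,0,0],[0,0,-0.1],1],
    [[0,0,0],[0,0,-0.1],1],
    [[0,0,0],[0,0,-0.04],1],
    [[0,0,0],[0,0,0],1]
  ]
}}

```text
time: 6.97
eef_pos: [488.6, 114.2, 76.0]
orientation: [0.087, 2.626, 0.096]
contact_force: [-16.6, -11.3, 7.6]
gripper_width: 9.0
grip_force: 64.2
```

```bash
python3 - <<'E'
from h import *
plan(A+N*10,Rf);s=ctrl.get_state();print(s['qpos'].round(2),s['gripper_width'],s['contact_force'].round(1),'tool torque',R.from_rotvec(s['orientation']).inv().apply(s['torque']).round(2))
E
```

```text
t 6.97 pos [488.6 114.2  76. ] shift cm(now) [-0.26  0.18  0.15] | 0.1 rows; turn [-0.007 -0.002  1.394] 11.6 rows; shift after turn [0.13 0.29 0.15]
[ 0.11  0.29 -0.65  2.46  1.72  0.36 -0.6 ] 8.961041879138842 [-16.6 -11.3   7.6] tool torque [2.84 2.73 0.03]
```

>>> {"op": "drive_tool", "data": {
  "commands": [
    [[-0.1,0.1,0.05],[0,0,-0.05],1],
    [[-0.1,0.1,0.05],[0,0,-0.05],1],
    [[0,0,0],[0,0,0],1]
  ]
}}

```text
time: 7.22
eef_pos: [489.0, 114.1, 75.7]
orientation: [-0.042, 2.627, 0.058]
contact_force: [-45.8, -24.8, 39.7]
gripper_width: 8.5
grip_force: 70.9
```

```bash
python3 - <<'E'
from h import *
plan(A+N*10,Rf);s=ctrl.get_state();print(s['qpos'].round(2),s['gripper_width'],s['contact_force'].round(1),'tool torque',R.from_rotvec(s['orientation']).inv().apply(s['torque']).round(2))
E
```

```text
t 7.22 pos [489.  114.1  75.7] shift cm(now) [-0.26  0.16  0.1 ] | 0.1 rows; turn [-0.011 -0.002  1.493] 12.4 rows; shift after turn [0.14 0.27 0.1 ]
[ 0.1   0.29 -0.63  2.46  1.71  0.35 -0.5 ] 8.499338846484017 [-45.8 -24.8  39.7] tool torque [4.79 5.03 0.35]
```

Torque jumped to 0.35 N·m, so that is the stop. Release a with a small opening and back out.

>>> {"op": "drive_tool", "data": {
  "commands": [
    [[0.1,-0.1,0],[0,0,0.03],0.45],
    [[0,0,0],[0,0,0.03],0.45],
    [[0,0,0],[0,0,0],0.45],
    [[0,0,0],[0,0,0],0.45],
    [[0,0,-1.5],[0,0,0],0.45],
    [[0,0,-2.0],[0,0,0],0.45],
    [[0,0,-1.5],[0,0,0],0.45],
    [[0,0,0],[0,0,0],0.45]
  ]
}}

```text
time: 7.88
eef_pos: [467.5, 114.4, 121.8]
orientation: [0.036, 2.622, 0.087]
contact_force: [0.7, -0.1, 0.7]
gripper_width: 23.3
grip_force: 0.0
```

```bash
python3 - <<'E'
from h import *
plan(B+N*50,Rf);s=ctrl.get_state();print(s['qpos'].round(2),s['gripper_width'],s['contact_force'].round(1))
plan(B+N*50,R.from_rotvec(s['orientation']))
E
```

```text
t 7.88 pos [467.5 114.4 121.8] shift cm(now) [ 1.94 12.53  1.16] | 3.1 rows; turn [-1.000e-03 -1.000e-03  1.432e+00] 11.9 rows; shift after turn [12.68 -0.19  1.16]
[ 0.29  0.16 -0.84  2.46  1.34  0.32 -0.21] 23.33421691374017 [ 0.7 -0.1  0.7]
t 7.88 pos [467.5 114.4 121.8] shift cm(now) [ 1.94 12.53  1.16] | 3.1 rows; turn [0. 0. 0.] 0.0 rows; shift after turn [ 1.94 12.53  1.16]
```

>>> {"op": "drive_tool", "data": {
  "commands": [
    [[0.5,3.1,0],[0,0,0],0.25],
    [[0.5,3.1,0],[0,0,0],0.25],
    [[0.5,3.1,0],[0,0,0],0.25],
    [[0.5,3.1,0],[0,0,0],0.25],
    [[0,0,0],[0,0,0.11],0.25],
    [[0,0,0],[0,0,0.11],0.25],
    [[0,0,0],[0,0,0.11],0.25],
    [[0,0,0],[0,0,0.11],0.25],
    [[0,0,0],[0,0,0.11],0.25],
    [[0,0,0],[0,0,0.11],0.25],
    [[0,0,0],[0,0,0.11],0.25]
  ]
}}

```text
time: 8.8
eef_pos: [451.8, 239.5, 118.2]
orientation: [1.042, 2.455, 0.349]
contact_force: [0.3, -0.2, 0.6]
gripper_width: 32.0
grip_force: 0.0
```

>>> {"op": "drive_tool", "data": {
  "commands": [
    [[0,0,0],[0,0,0.11],0.25],
    [[0,0,0],[0,0,0.11],0.25],
    [[0,0,0],[0,0,0.11],0.25],
    [[0,0,0],[0,0,0.11],0.25],
    [[0,0,0],[0,0,0.11],0.25],
    [[0,0,0],[0,0,0.11],0.25],
    [[0,0,0],[0,0,0],0.25]
  ]
}}

```text
time: 9.38
eef_pos: [451.7, 239.5, 118.3]
orientation: [1.833, 2.042, 0.546]
contact_force: [0.2, 0.1, -0.8]
gripper_width: 32.0
grip_force: 0.0
```

```bash
python3 - <<'E'
from h import *
plan(B+N*50,Rf);s=ctrl.get_state();print(s['qpos'].round(2),s['gripper_width'],s['contact_force'].round(1))
c=ctrl.get_calibration("wrist");np.save("w5.npy",c['cam_to_world']);cv2.imwrite("pics/w5.png",ctrl.grab_frame("wrist")[:,:,::-1][:,130:510])
print(proj(c,B+N*28),proj(c,seat+N*28))
E
```

```text
t 9.38 pos [451.7 239.5 118.3] shift cm(now) [0.07 0.15 0.94] | 0.2 rows; turn [-0.003 -0.001 -0.004] 0.0 rows; shift after turn [0.07 0.14 0.95]
[-0.01  0.27 -0.89  2.37  1.3   0.57 -1.87] 31.9816543898217 [ 0.2  0.1 -0.8]
[323.86795342 274.9536301 ] [324.048007   376.97561986]
```

View pics/w5.png

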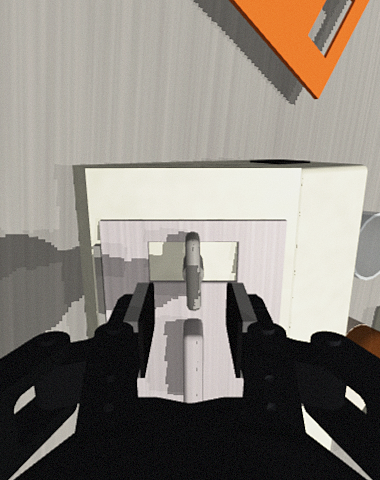

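Wing b's bar is at full-image (323,235–308), centred between the fingers, so go straight in and grip.

>>> {"op": "drive_tool", "data": {
  "commands": [
    [[0.05,0,1.5],[0,0,0],0.25],
    [[0,0,1.3],[0,0,0],0.25],
    [[0,0,1.1],[0,0,0],0.25],
    [[0,0,0.9],[0,0,0],0.25],
    [[0,0,0],[0,0,0],0.25],
    [[0,0,0],[0,0,0],1],
    [[0,0,0],[0,0,0],1],
    [[0,0,0],[0,0,0],1],
    [[0,0,0],[0,0,0],1],
    [[0,0,0],[0,0,0],1]
  ]
}}

```text
time: 10.27
eef_pos: [476.3, 242.8, 78.1]
orientation: [1.825, 2.046, 0.546]
contact_force: [10.8, 2.7, -5.4]
gripper_width: 8.6
grip_force: 58.4
```

```bash
python3 - <<'E'
from h import *
plan(B+N*10,Rf);s=ctrl.get_state();print(s['qpos'].round(2),s['gripper_width'],s['contact_force'].round(1),'tool torque',R.from_rotvec(s['orientation']).inv().apply(s['torque']).round(2))
E
```

```text
t 10.27 pos [476.3 242.8  78.1] shift cm(now) [0.02 0.01 0.23] | 0.1 rows; turn [-0.001 -0.001  0.003] 0.0 rows; shift after turn [0.02 0.01 0.23]
[-0.05  0.4  -0.84  2.36  1.51  0.61 -2.02] 8.561383886897415 [10.8  2.7 -5.4] tool torque [-0.93  0.34 -0.02]
```

>>> {"op": "drive_tool", "data": {
  "commands": [
    [[0,0,0],[0,0,-0.05],1],
    [[0,0,0],[0,0,-0.05],1],
    [[0,0,0],[0,0,-0.05],1],
    [[0,0,0],[0,0,-0.04],1],
    [[0,0,0],[0,0,0],1]
  ]
}}

```text
time: 10.68
eef_pos: [476.0, 242.7, 78.0]
orientation: [1.604, 2.191, 0.492]
contact_force: [10.7, 1.5, -6.7]
gripper_width: 8.3
grip_force: 58.4
```

```bash
python3 - <<'E'
from h import *
plan(B+N*10,Rf);s=ctrl.get_state();print(s['qpos'].round(2),s['gripper_width'],s['contact_force'].round(1),'tool torque',R.from_rotvec(s['orientation']).inv().apply(s['torque']).round(2))
E
```

```text
t 10.68 pos [476.  242.7  78. ] shift cm(now) [0.01 0.04 0.23] | 0.1 rows; turn [-0.002 -0.001  0.196] 1.6 rows; shift after turn [0.01 0.04 0.23]
[-0.06  0.4  -0.83  2.36  1.51  0.6  -1.83] 8.263384355883968 [10.7  1.5 -6.7] tool torque [-0.6   0.16  0.01]
```

>>> {"op": "drive_tool", "data": {
  "commands": [
    [[0,0,0],[0,0,-0.05],1],
    [[0,0,0],[0,0,-0.05],1],
    [[0,0,0],[0,0,-0.05],1],
    [[0,0,0],[0,0,0],1]
  ]
}}

```text
time: 11.02
eef_pos: [475.7, 242.7, 77.8]
orientation: [1.426, 2.291, 0.447]
contact_force: [8.5, 1.9, -6.8]
gripper_width: 8.4
grip_force: 58.5
```

```bash
python3 - <<'E'
from h import *
plan(B+N*10,Rf);s=ctrl.get_state();print(s['qpos'].round(2),s['gripper_width'],s['contact_force'].round(1),'tool torque',R.from_rotvec(s['orientation']).inv().apply(s['torque']).round(2))
E
```

```text
t 11.02 pos [475.7 242.7  77.8] shift cm(now) [-0.01  0.07  0.23] | 0.1 rows; turn [-0.002 -0.001  0.346] 2.9 rows; shift after turn [0.02 0.07 0.23]
[-0.06  0.39 -0.82  2.36  1.51  0.6  -1.68] 8.441387465387375 [ 8.5  1.9 -6.8] tool torque [-0.36  0.18  0.12]
```

Torque is 0.12 N·m, which is just the thread friction, so b also gives in the + direction. Carry on.

>>> {"op": "drive_tool", "data": {
  "commands": [
    [[0,0,0],[0,0,-0.1],1],
    [[0,0,0],[0,0,-0.1],1],
    [[0,0,0],[0,0,-0.1],1],
    [[0,0,0],[0,0,-0.1],1],
    [[0,0,0],[0,0,-0.1],1],
    [[0,0,0],[0,0,-0.1],1],
    [[0,0,0],[0,0,-0.1],1],
    [[0,0,0],[0,0,-0.1],1],
    [[0,0,0],[0,0,-0.1],1],
    [[0,0,0],[0,0,-0.1],1],
    [[0,0,0],[0,0,0],1]
  ]
}}

```text
time: 11.93
eef_pos: [475.0, 241.2, 77.2]
orientation: [0.146, 2.622, 0.114]
contact_force: [0.6, -4.6, -2.8]
gripper_width: 8.7
grip_force: 59.3
```

```bash
python3 - <<'E'
from h import *
plan(B+N*10,Rf);s=ctrl.get_state();print(s['qpos'].round(2),s['gripper_width'],s['contact_force'].round(1),'tool torque',R.from_rotvec(s['orientation']).inv().apply(s['torque']).round(2))
E
```

```text
t 11.93 pos [475.  241.2  77.2] shift cm(now) [-0.14  0.19  0.22] | 0.1 rows; turn [-4.000e-03 -1.000e-03  1.349e+00] 11.2 rows; shift after turn [0.16 0.17 0.22]
[-0.1   0.38 -0.79  2.36  1.5   0.59 -0.68] 8.681942575717024 [ 0.6 -4.6 -2.8] tool torque [1.37 0.39 0.09]
```

>>> {"op": "drive_tool", "data": {
  "commands": [
    [[0,0,0],[0,0,-0.05],1],
    [[0,0,0],[0,0,-0.05],1],
    [[0,0,0],[0,0,-0.05],1],
    [[0,0,0],[0,0,0],1]
  ]
}}

```text
time: 12.27
eef_pos: [475.1, 241.0, 77.2]
orientation: [-0.044, 2.623, 0.063]
contact_force: [-0.4, -8.0, 0.0]
gripper_width: 8.5
grip_force: 61.1
```

```bash
python3 - <<'E'
from h import *
plan(B+N*10,Rf);s=ctrl.get_state();print(s['qpos'].round(2),s['gripper_width'],s['contact_force'].round(1),'tool torque',R.from_rotvec(s['orientation']).inv().apply(s['torque']).round(2))
E
```

```text
t 12.27 pos [475.1 241.   77.2] shift cm(now) [-0.16  0.19  0.22] | 0.1 rows; turn [-4.000e-03 -1.000e-03  1.494e+00] 12.5 rows; shift after turn [0.18 0.18 0.22]
[-0.1   0.38 -0.78  2.36  1.5   0.58 -0.53] 8.45184489037089 [-0.4 -8.   0. ] tool torque [1.65 0.66 0.37]
```

Stop reached again (0.37 N·m). Release b, back out, and go over the handle.

>>> {"op": "drive_tool", "data": {
  "commands": [
    [[0,0,0],[0,0,0.03],0.45],
    [[0,0,0],[0,0,0.03],0.45],
    [[0,0,0],[0,0,0],0.45],
    [[0,0,0],[0,0,0],0.45],
    [[0,0,-1.5],[0,0,0],0.45],
    [[0,0,-2.0],[0,0,0],0.45],
    [[0,0,-1.5],[0,0,0],0.45],
    [[0,0,0],[0,0,0],0.45]
  ]
}}

```text
time: 12.93
eef_pos: [450.0, 240.3, 122.6]
orientation: [0.034, 2.622, 0.089]
contact_force: [0.4, 0.3, 0.1]
gripper_width: 23.2
grip_force: 0.0
```

```bash
echo 'seat=seat+Rf.apply([-1.6,-2,0])' >> h.py; python3 - <<'E'
from h import *
plan(seat+N*60,Rf)
E
```

```text
t 12.93 pos [450.  240.3 122.6] shift cm(now) [-0.77 -6.55  0.39] | 1.6 rows; turn [ 1.000e-03 -2.000e-03  1.434e+00] 11.9 rows; shift after turn [-6.59 -0.13  0.4 ]
```

>>> {"op": "drive_tool", "data": {
  "commands": [
    [[-0.4,-3.3,0.2],[0,0,0],0.2],
    [[-0.4,-3.25,0.2],[0,0,0],0.2],
    [[0,0,0],[0,0,0.11],0.2],
    [[0,0,0],[0,0,0.11],0.2],
    [[0,0,0],[0,0,0.11],0.2],
    [[0,0,0],[0,0,0.11],0.2],
    [[0,0,0],[0,0,0.11],0.2],
    [[0,0,0],[0,0,0.11],0.2],
    [[0,0,0],[0,0,0.11],0.2],
    [[0,0,0],[0,0,0.11],0.2],
    [[0,0,0],[0,0,0.11],0.2],
    [[0,0,0],[0,0,0.11],0.2]
  ]
}}

```text
time: 13.93
eef_pos: [458.7, 174.1, 115.8]
orientation: [1.449, 2.28, 0.451]
contact_force: [0.2, 0.0, -0.3]
gripper_width: 34.3
grip_force: 0.0
```

>>> {"op": "drive_tool", "data": {
  "commands": [
    [[0,0,0],[0,0,0.11],0.2],
    [[0,0,0],[0,0,0.11],0.2],
    [[0,0,0],[0,0,0.11],0.2],
    [[0,0,0],[0,0,0],0.2]
  ]
}}

```text
time: 14.27
eef_pos: [458.7, 174.2, 115.8]
orientation: [1.834, 2.043, 0.545]
contact_force: [-0.4, -0.4, -0.2]
gripper_width: 34.1
grip_force: 0.0
```

```bash
python3 - <<'E'
from h import *
plan(seat+N*10,Rf);print(ctrl.get_state()['qpos'].round(2))
c=ctrl.get_calibration("wrist");cv2.imwrite("pics/w6.png",np.hstack([ctrl.grab_frame("wrist")[:,:,::-1][150:450,200:440],cv2.resize(ctrl.grab_frame("side")[165:255,255:345,::-1],(300,300))]))
print(proj(c,seat+N*28))
E
```

```text
t 14.27 pos [458.7 174.2 115.8] shift cm(now) [0.07 0.11 4.75] | 1.2 rows; turn [-0.004 -0.001 -0.003] 0.0 rows; shift after turn [0.08 0.09 4.75]
[ 0.03  0.19 -0.76  2.44  1.33  0.41 -1.79]
[322.89942541 276.10064906]
```

View pics/w6.png

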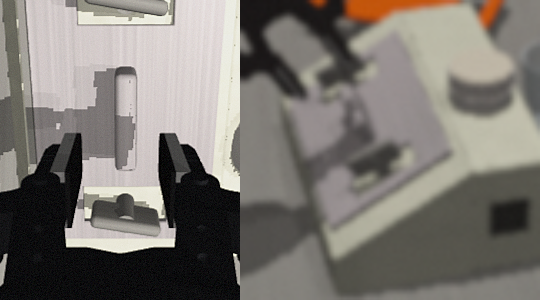

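Both heads now lie along the slope inside their slots. The handle is at crop (124,118), nearly centred between the fingers. Go in and grip.

>>> {"op": "drive_tool", "data": {
  "commands": [
    [[0.2,0.1,1.5],[0,0,0],0.2],
    [[0.1,0,1.3],[0,0,0],0.2],
    [[0,0,1.1],[0,0,0],0.2],
    [[0,0,0.8],[0,0,0],0.2],
    [[0,0,0],[0,0,0],0.2],
    [[0,0,0],[0,0,0],1],
    [[0,0,0],[0,0,0],1],
    [[0,0,0],[0,0,0],1],
    [[0,0,0],[0,0,0],1],
    [[0,0,0],[0,0,0],1]
  ]
}}

```text
time: 15.2
eef_pos: [483.3, 180.0, 77.0]
orientation: [1.826, 2.046, 0.546]
contact_force: [5.7, -0.7, 3.3]
gripper_width: 10.6
grip_force: 61.0
```

```bash
python3 - <<'E'
from h import *
plan(seat+N*10,Rf);s=ctrl.get_state();print(s['qpos'].round(2))
np.save("grasp.npy",np.r_[s['eef_pos'],s['orientation']])
E
```

```text
t 15.2 pos [483.3 180.   77. ] shift cm(now) [-0.23 -0.14  0.13] | 0.1 rows; turn [-0.002 -0.001  0.002] 0.0 rows; shift after turn [-0.23 -0.14  0.13]
[ 0.    0.33 -0.72  2.42  1.6   0.47 -2.02]
```

>>> {"op": "drive_tool", "data": {
  "commands": [
    [[0,0,-0.4],[0,0,0],1],
    [[0,0,-0.8],[0,0,0],1],
    [[0,0,-1.0],[0,0,0],1],
    [[0,0,-1.2],[0,0,0],1],
    [[0,0,-1.2],[0,0,0],1],
    [[0,0,-0.6],[0,0,0],1],
    [[0,0,0],[0,0,0],1]
  ]
}}

```text
time: 15.78
eef_pos: [456.3, 176.9, 122.2]
orientation: [1.825, 2.047, 0.545]
contact_force: [1.1, 0.2, -2.2]
gripper_width: 10.0
grip_force: 60.7
```

```bash
python3 - <<'E'
from h import *
s=ctrl.get_state();print(s['qpos'].round(2))
plan(seat+N*60,Rf)
M=R.from_euler('z',-0.157).as_matrix()@np.column_stack([[0,1,0],[1,0,0],[0,0,-1]])
# turn to level at yaw keeping position
plan(np.array([480,100,260.]),R.from_matrix(M))
cv2.imwrite("pics/w7.png",np.hstack([cv2.resize(ctrl.grab_frame("side")[130:270,200:400,::-1],(400,280)),cv2.resize(ctrl.grab_frame("scene")[200:340,320:520,::-1],(400,280))]))
E
```

```text
[ 0.03  0.17 -0.76  2.44  1.29  0.41 -1.75]
t 15.78 pos [456.3 176.9 122.2] shift cm(now) [-0.22 -0.05  0.41] | 0.1 rows; turn [-0.002 -0.001  0.003] 0.0 rows; shift after turn [-0.22 -0.05  0.41]
t 15.78 pos [456.3 176.9 122.2] shift cm(now) [ -7.92   8.14 -11.21] | 3.9 rows; turn [ 0.518 -0.07   0.265] 4.9 rows; shift after turn [ -7.23   3.54 -13.78]
```

View pics/w7.png

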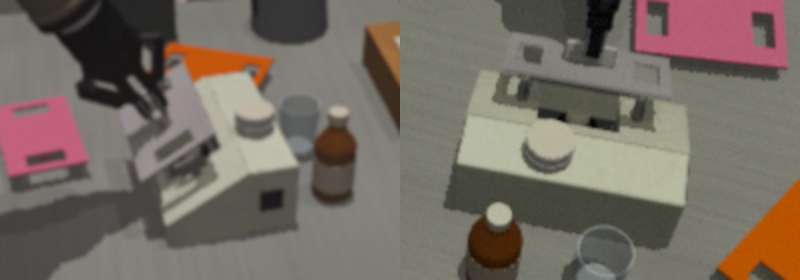

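The cover is held at its handle and lifted clear of both screw heads, with a gap visible in both views. Next: up, then level.

>>> {"op": "drive_tool", "data": {
  "commands": [
    [[0,1.0,-1.8],[0,0,0],1],
    [[0,1.5,-2.6],[0,0,0],1],
    [[0,1.5,-2.6],[0,0,0],1],
    [[0,1.5,-2.6],[0,0,0],1],
    [[0,1.5,-2.6],[0,0,0],1],
    [[0,1.0,-1.8],[0,0,0],1],
    [[0,0,0],[0,0,0],1]
  ]
}}

```text
time: 16.47
eef_pos: [459.2, 175.1, 256.3]
orientation: [1.828, 2.037, 0.541]
contact_force: [0.4, 1.1, -0.9]
gripper_width: 10.4
grip_force: 60.8
```

>>> {"op": "drive_tool", "data": {
  "commands": [
    [[0,0,0],[0.074,-0.01,0.038],1],
    [[0,0,0],[0.074,-0.01,0.038],1],
    [[0,0,0],[0.074,-0.01,0.038],1],
    [[0,0,0],[0.074,-0.01,0.038],1],
    [[0,0,0],[0.074,-0.01,0.038],1],
    [[0,0,0],[0.074,-0.01,0.038],1],
    [[0,0,0],[0.074,-0.01,0.038],1],
    [[0,0,0],[0,0,0],1]
  ]
}}

```text
time: 17.13
eef_pos: [459.3, 173.5, 250.9]
orientation: [-2.401, -2.025, 0.015]
contact_force: [-0.9, -1.6, -2.3]
gripper_width: 10.1
grip_force: 60.6
```

```bash
cat >>h.py <<'E'
TR=R.from_matrix(R.from_euler('z',-0.157).as_matrix()@np.column_stack([[0,1,0],[1,0,0],[0,0,-1]]))
E
python3 - <<'E'
from h import *
s=ctrl.get_state();print(s['qpos'].round(2),s['gripper_width'],s['contact_force'])
plan(np.array([556,-234,200.]),TR)
E
```

```text
[ 0.15  0.17 -0.71  1.94  0.13  1.08 -0.78] 10.075062208723118 [-0.9022313  -1.59405765 -2.3409128 ]
t 17.13 pos [459.3 173.5 250.9] shift cm(now) [-38.49  16.44   5.24] | 10.3 rows; turn [-0.007  0.007 -0.013] 0.1 rows; shift after turn [-38.73  15.93   5.09]
```

>>> {"op": "drive_tool", "data": {
  "commands": [
    [[-1.5,0.6,0],[0,0,0],1],
    [[-3.2,1.3,0],[0,0,0],1],
    [[-3.7,1.6,0],[0,0,0],1],
    [[-3.7,1.6,0],[0,0,0],1],
    [[-3.7,1.6,0],[0,0,0],1],
    [[-3.7,1.6,0],[0,0,0],1],
    [[-3.7,1.6,0.3],[0,0,0],1],
    [[-3.7,1.6,0.5],[0,0,0],1],
    [[-3.7,1.6,0.5],[0,0,0],1],
    [[-3.2,1.3,1],[0,0,0],1],
    [[-2.4,1.0,1],[0,0,0],1],
    [[-1.3,0.5,1],[0,0,0],1]
  ]
}}

```text
time: 18.13
eef_pos: [552.5, -225.7, 209.5]
orientation: [2.396, 2.025, -0.01]
contact_force: [0.0, 0.0, -2.2]
gripper_width: 10.7
grip_force: 60.6
```

>>> {"op": "drive_tool", "data": {
  "commands": [
    [[0,0,0.5],[-0.007,0.007,-0.01],1],
    [[0,0,0],[0,0,0],1],
    [[0,0,0],[0,0,0],1]
  ]
}}

```text
time: 18.38
eef_pos: [552.7, -220.4, 205.9]
orientation: [2.383, 2.043, 0.008]
contact_force: [1.1, -0.0, -1.8]
gripper_width: 10.1
grip_force: 60.6
```

```bash
python3 - <<'E'
from h import *
s=ctrl.get_state();print(s['qpos'].round(2),s['gripper_width'],s['contact_force'])
plan(np.array([556,-234,60.]),TR)
# where is the held (grey-lilac) cover? pixels around it in scene and side view
for n,(u0,v0) in(("scene",(0,0)),("side",(0,0))):
    c=ctrl.get_calibration(n);p=proj(c,s['eef_pos']+[0,0,-6]);print(n,p.round(0))
    f=ctrl.grab_frame(n);np.save(n+"f.npy",f)
    g0=cv2.imread(f"pics/{n}0.png")[:,:,::-1]
    print([f[int(p[1])+dy,int(p[0])+dx].tolist() for dx,dy in((-40,10),(-30,15),(30,15),(40,10),(0,20))])
E
```

```text
[ 0.62  0.35 -0.43  1.8   0.17  1.02 -0.03] 10.13554690873174 [ 1.14129369 -0.02789707 -1.82521707]
t 18.38 pos [ 552.7 -220.4  205.9] shift cm(now) [-1.32  0.46 14.59] | 3.6 rows; turn [ 0.006 -0.002  0.004] 0.1 rows; shift after turn [-1.29  0.54 14.59]
scene [227. 191.]
[[123, 121, 110], [123, 123, 113], [81, 78, 75], [150, 144, 137], [119, 116, 111]]
side [350. 263.]
[[139, 136, 131], [110, 107, 105], [110, 105, 104], [137, 134, 129], [111, 106, 105]]
```

>>> {"op": "drive_tool", "data": {
  "commands": [
    [[-0.4,0.15,2.0],[0.006,-0.002,0.004],1],
    [[-0.5,0.15,3.0],[0,0,0],1],
    [[-0.4,0.15,3.0],[0,0,0],1],
    [[0,0,3.0],[0,0,0],1],
    [[0,0,2.5],[0,0,0],1],
    [[0,0,1.5],[0,0,0],1],
    [[0,0,1.0],[0,0,0],1],
    [[0,0,0.7],[0,0,0],1],
    [[0,0,0.5],[0,0,0],1],
    [[0,0,0],[0,0,0],1],
    [[0,0,0],[0,0,0],1]
  ]
}}

```text
time: 19.4
eef_pos: [556.2, -235.3, 35.3]
orientation: [2.389, 2.038, 0.001]
contact_force: [0.4, 0.3, -1.5]
gripper_width: 10.6
grip_force: 60.6
```

```bash
python3 - <<'E'
from h import *
s=ctrl.get_state();print(s['gripper_width'],s['contact_force'])
plan(np.array([556,-234,15.]),TR)
c=ctrl.get_calibration("wrist");f=ctrl.grab_frame("wrist").astype(int);np.save("wf.npy",f);np.save("w8.npy",c['cam_to_world'])
for q in((90,55),(90,-55),(-90,55),(-90,-55)):
    print(proj(c,s['eef_pos']+TR.apply([q[0],q[1],8])).round(0))
print(proj(c,s['eef_pos']+TR.apply([78,0,8])))
E
```

```text
10.589368899542627 [ 0.36060139  0.29696592 -1.54115807]
t 19.4 pos [ 556.2 -235.3   35.3] shift cm(now) [ 0.13 -0.04  2.03] | 0.5 rows; turn [ 0.002  0.    -0.001] 0.0 rows; shift after turn [ 0.13 -0.04  2.03]
[458.  88.]
[185.  89.]
[423. 447.]
[220. 447.]
[321.48056694 119.95161946]
```

```bash
python3 - <<'E'
import numpy as np,cv2
f=np.load("wf.npy").astype(np.uint8);g=cv2.GaussianBlur(cv2.cvtColor(f,cv2.COLOR_RGB2GRAY),(5,5),0).astype(int)
for r in(100,130,160):print(r,g[r,150:500:5].tolist())
for u in(230,290,350,410):print(u,g[40:150:4,u].tolist())
E
```

```text
100 [190, 190, 193, 188, 196, 191, 194, 227, 235, 233, 236, 237, 235, 239, 236, 240, 238, 238, 241, 238, 239, 240, 240, 242, 241, 240, 241, 241, 240, 241, 241, 242, 241, 242, 241, 241, 241, 241, 242, 242, 241, 241, 242, 242, 241, 242, 241, 242, 241, 241, 242, 241, 242, 241, 240, 241, 240, 239, 240, 237, 238, 235, 190, 185, 189, 185, 188, 184, 186, 189]
130 [191, 191, 195, 191, 191, 194, 193, 194, 238, 234, 234, 237, 236, 236, 238, 239, 237, 237, 240, 239, 236, 147, 106, 111, 109, 109, 110, 111, 104, 107, 108, 108, 108, 109, 108, 108, 104, 106, 108, 102, 99, 105, 107, 108, 104, 107, 102, 140, 241, 240, 242, 242, 240, 240, 239, 241, 239, 239, 237, 238, 237, 197, 186, 191, 187, 189, 186, 187, 188, 189]
160 [189, 194, 193, 196, 190, 195, 192, 195, 213, 235, 231, 236, 236, 234, 239, 236, 238, 237, 239, 239, 235, 216, 120, 176, 203, 206, 208, 212, 205, 206, 205, 207, 211, 214, 215, 208, 205, 211, 208, 208, 203, 205, 205, 189, 182, 185, 102, 212, 239, 240, 240, 241, 239, 239, 240, 238, 237, 239, 235, 236, 224, 188, 190, 190, 189, 189, 185, 189, 191, 187]
230 [194, 195, 195, 195, 195, 195, 196, 196, 196, 196, 196, 197, 198, 198, 237, 238, 238, 238, 237, 237, 237, 237, 237, 237, 237, 237, 238, 238]
290 [198, 198, 197, 198, 198, 197, 199, 198, 198, 199, 199, 199, 200, 199, 237, 240, 240, 240, 240, 240, 240, 241, 161, 104, 154, 205, 205, 205]
350 [204, 204, 202, 203, 202, 202, 203, 202, 203, 203, 203, 203, 203, 202, 238, 241, 241, 240, 241, 240, 240, 241, 158, 99, 197, 203, 203, 203]
410 [196, 196, 198, 197, 197, 197, 197, 196, 198, 197, 198, 198, 198, 198, 239, 242, 242, 241, 241, 241, 241, 241, 240, 240, 240, 240, 240, 240]
```

Numerically the plate is level and centred between the fingers (top edge at row 95 across all columns, width as predicted), with about 3 mm offset along tool x. Now lower it slowly.

>>> {"op": "drive_tool", "data": {
  "commands": [
    [[0.4,0,0.5],[0,0,0],1],
    [[0,0,0.5],[0,0,0],1],
    [[0,0,0.3],[0,0,0],1],
    [[0,0,0.2],[0,0,0],1],
    [[0,0,0.1],[0,0,0],1],
    [[0,0,0],[0,0,0],1]
  ]
}}

```text
time: 19.95
eef_pos: [556.2, -231.3, 18.2]
orientation: [2.391, 2.038, -0.0]
contact_force: [0.9, 0.8, -2.7]
gripper_width: 10.5
grip_force: 60.6
```

>>> {"op": "drive_tool", "data": {
  "commands": [
    [[0,0,0.15],[0,0,0],1],
    [[0,0,0],[0,0,0],1]
  ]
}}

```text
time: 20.12
eef_pos: [556.3, -231.4, 16.9]
orientation: [2.39, 2.038, 0.0]
contact_force: [0.2, -0.2, -2.2]
gripper_width: 10.5
grip_force: 60.6
```

>>> {"op": "drive_tool", "data": {
  "commands": [
    [[0,0,0.15],[0,0,0],1],
    [[0,0,0],[0,0,0],1]
  ]
}}

```text
time: 20.28
eef_pos: [556.6, -231.4, 15.8]
orientation: [2.39, 2.038, 0.001]
contact_force: [0.0, -0.1, 2.6]
gripper_width: 10.2
grip_force: 61.1
```

Contact (force flipped to +2.6 N). A touch more, then let go.

>>> {"op": "drive_tool", "data": {
  "commands": [
    [[0,0,0.05],[0,0,0],1],
    [[0,0,0],[0,0,0],1],
    [[0,0,0],[0,0,0],1]
  ]
}}

```text
time: 20.53
eef_pos: [556.6, -231.5, 15.8]
orientation: [2.39, 2.038, 0.001]
contact_force: [-3.4, 0.3, 12.8]
gripper_width: 10.4
grip_force: 62.6
```

>>> {"op": "drive_tool", "data": {
  "commands": [
    [[0,0,0],[0,0,0],0.7],
    [[0,0,0],[0,0,0],0.4],
    [[0,0,0],[0,0,0],0.2],
    [[0,0,0],[0,0,0],0.2],
    [[0,0,0],[0,0,0],0.2],
    [[0,0,-0.5],[0,0,0],0.2],
    [[0,0,-1.5],[0,0,0],0.2],
    [[0,0,-3],[0,0,0],0.2],
    [[0,0,-4],[0,0,0],0.2],
    [[0,0,-4],[0,0,0],0.2],
    [[0,0,-4],[0,0,0],0.2],
    [[0,0,0],[0,0,0],0.2]
  ]
}}

```text
time: 21.53
eef_pos: [559.5, -232.0, 193.3]
orientation: [2.383, 2.032, 0.008]
contact_force: [0.6, 0.0, 0.2]
gripper_width: 34.0
grip_force: 0.0
```

```bash
python3 - <<'E'
from h import *
s=ctrl.get_state()
c=ctrl.get_calibration("wrist");f=ctrl.grab_frame("wrist");cv2.imwrite("pics/w9.png",f[:,:,::-1])
g=cv2.GaussianBlur(cv2.cvtColor(f,cv2.COLOR_RGB2GRAY),(5,5),0)
m=(g>222).astype(np.uint8)
n,l,st,ce=cv2.connectedComponentsWithStats(m)
for i in range(1,n):
    if st[i][4]>3000:
        k=cv2.findContours((l==i).astype(np.uint8),cv2.RETR_EXTERNAL,cv2.CHAIN_APPROX_SIMPLE)[0][0]
        b=cv2.boxPoints(cv2.minAreaRect(k));q=np.array([onz(c,p,7)for p in b]);print(st[i],q[:,:2].round(0).tolist(),q.mean(0).round(0))
plan(seat+N*80,Rf);print(s['qpos'].round(2))
E
```

```text
[ 498   56  106  166 3331] [[721.0, -259.0], [734.0, -118.0], [824.0, -138.0], [823.0, -283.0]] [ 776. -199.    7.]
[  250    80   127   134 11998] [[519.0, -104.0], [626.0, -115.0], [620.0, -232.0], [501.0, -220.0]] [ 567. -168.    7.]
t 21.58 pos [ 558.3 -231.9  189.8] shift cm(now) [ 38.33 -17.33   5.2 ] | 10.3 rows; turn [-0.513  0.073 -0.263] 4.8 rows; shift after turn [41.54 -8.29  1.46]
[ 0.62  0.38 -0.42  1.79  0.18  1.   -0.03]
```

```bash
python3 - <<'E'
from h import *
c=ctrl.get_calibration("wrist")
f=cv2.imread("pics/w9.png");g=cv2.GaussianBlur(cv2.cvtColor(f,cv2.COLOR_BGR2GRAY),(3,3),0).astype(int);m=g>222
tc=np.array([556.5,-234.1]);Ri=R.from_euler('z',.157)
def T(u,v):
    p=onz(c,(u,v),7)-[*tc,0];return Ri.apply(p)[:2].round(1).tolist()
for u in(270,300,340,365):
    v=np.where(m[60:,u])[0][0]+60;print('top',u,v,T(u,v))
for v in(90,110,130,150,170,190,210):
    k=np.where(m[v,180:460])[0]+180
    if len(k):print('row',v,k[0],k[-1],T(k[0],v),T(k[-1],v))
E
```

```text
top 270 80 [-40.8, 122.9]
top 300 80 [-15.0, 122.9]
top 340 81 [19.5, 122.0]
top 365 81 [41.1, 122.0]
row 90 229 364 [-76.7, 115.0] [40.4, 114.8]
row 110 230 355 [-77.0, 98.7] [33.0, 98.5]
row 130 253 375 [-57.7, 81.9] [51.3, 81.6]
row 150 254 375 [-57.8, 64.6] [52.1, 64.3]
row 170 255 374 [-57.8, 46.7] [51.9, 46.4]
row 190 256 373 [-57.8, 28.4] [51.7, 28.0]
row 210 257 290 [-57.9, 9.4] [-26.6, 9.3]
```

The cover lies in the tray: x edges at -58 and +52 mm from the tray centre, 110 mm wide and parallel to the tray. Now shut the fingers and go to the reset button.

>>> {"op": "drive_tool", "data": {
  "commands": [
    [[1.6,-0.7,-0.5],[0,0,0],1],
    [[3.4,-1.55,-0.5],[0,0,0],1],
    [[3.6,-1.65,0],[0,0,0],1],
    [[3.6,-1.65,0],[0,0,0],1],
    [[3.6,-1.65,0],[0,0,0],1],
    [[3.6,-1.65,0],[0,0,0],1],
    [[3.6,-1.65,0],[0,0,0],1],
    [[3.6,-1.65,0],[0,0,0],1],
    [[3.6,-1.65,0],[0,0,0],1],
    [[3.6,-1.6,0],[0,0,0],1],
    [[2.6,-1.1,0],[0,0,0],1],
    [[1.5,-0.6,0],[0,0,0],1]
  ]
}}

```text
time: 22.58
eef_pos: [445.1, 173.5, 194.6]
orientation: [-2.386, -2.043, 0.0]
contact_force: [0.6, -0.5, -0.2]
gripper_width: 0.1
grip_force: 0.0
```

>>> {"op": "drive_tool", "data": {
  "commands": [
    [[0,0,0],[-0.073,0.0105,-0.0375],1],
    [[0,0,0],[-0.073,0.0105,-0.0375],1],
    [[0,0,0],[-0.073,0.0105,-0.0375],1],
    [[0,0,0],[-0.073,0.0105,-0.0375],1],
    [[0,0,0],[-0.073,0.0105,-0.0375],1],
    [[0,0,0],[-0.073,0.0105,-0.0375],1],
    [[0,0,0],[-0.073,0.0105,-0.0375],1],
    [[0,0,0],[0,0,0],1]
  ]
}}

```text
time: 23.25
eef_pos: [444.7, 168.9, 193.3]
orientation: [1.827, 2.051, 0.543]
contact_force: [0.0, -0.2, -0.0]
gripper_width: 0.0
grip_force: 0.0
```

```bash
python3 - <<'E'
from h import *
s=ctrl.get_state();print(s['qpos'].round(2),s['gripper_width'])
plan(seat+N*30,Rf)
g=cv2.GaussianBlur(cv2.imread("pics/w9.png",0),(3,3),0);print(g[96:136:2,300].tolist())
c=ctrl.get_calibration("wrist");f=ctrl.grab_frame("wrist");cv2.imwrite("pics/w10.png",f[:,:,::-1]);np.save("w10.npy",c['cam_to_world'])
print('reset px',proj(c,seat-4*N),[proj(c,seat-4*N+14*Rf.apply(e)).round(0) for e in([1,0,0],[-1,0,0],[0,1,0],[0,-1,0])],[proj(c,seat-26*N+Rf.apply(e)).round(0) for e in([45,0,0],[-45,0,0],[0,42,0],[0,-42,0])])
E
```

```text
[ 0.07 -0.04 -0.73  2.39  0.63  0.4  -1.09] 0.01966080267649748
t 23.25 pos [444.7 168.9 193.3] shift cm(now) [ 0.43 -2.46 10.2 ] | 2.6 rows; turn [-0.007 -0.003  0.003] 0.1 rows; shift after turn [ 0.45 -2.53 10.18]
[221, 221, 221, 221, 220, 221, 221, 220, 220, 220, 220, 216, 238, 248, 247, 247, 247, 247, 248, 229]
reset px [291.13408953 224.20059481] [array([291., 207.]), array([291., 241.]), array([308., 224.]), array([274., 224.])] [array([292., 167.]), array([294., 267.]), array([341., 219.]), array([246., 218.])]
```

```bash
python3 - <<'E'
from h import *
g=cv2.GaussianBlur(cv2.imread("pics/w10.png",0),(3,3),0)
for v in range(200,256,8):print(v,g[v,240:345:5].tolist())
h=cv2.HoughCircles(g[180:270,230:350],cv2.HOUGH_GRADIENT,1.2,30,param1=100,param2=15,minRadius=13,maxRadius=22)
print(None if h is None else h[0]+[230,180,0])
E
```

```text
200 [191, 166, 121, 122, 124, 118, 118, 79, 19, 22, 23, 25, 25, 24, 64, 118, 118, 114, 72, 73, 72]
208 [204, 173, 121, 122, 115, 116, 70, 18, 18, 66, 169, 202, 128, 22, 22, 20, 118, 93, 72, 71, 73]
216 [220, 169, 120, 113, 115, 68, 20, 11, 220, 236, 237, 239, 240, 245, 30, 25, 112, 115, 72, 70, 71]
224 [231, 165, 119, 119, 114, 82, 24, 7, 234, 235, 236, 238, 239, 241, 88, 23, 116, 95, 72, 71, 69]
232 [239, 166, 118, 121, 121, 116, 70, 15, 146, 234, 235, 236, 237, 230, 21, 28, 115, 117, 72, 72, 70]
240 [243, 166, 122, 121, 119, 121, 121, 111, 38, 17, 29, 44, 13, 17, 84, 114, 116, 113, 71, 71, 71]
248 [177, 145, 123, 121, 122, 120, 122, 122, 121, 121, 120, 122, 122, 122, 118, 117, 114, 89, 69, 70, 70]
[[293.00000381 222.60000229  15.76000023]]
```

The button sits at about (293.5,222), within 2 mm of prediction. Approach it, then press slowly.

>>> {"op": "drive_tool", "data": {
  "commands": [
    [[0.2,-0.8,2.5],[0,0,0],1],
    [[0.2,-0.8,3.0],[0,0,0],1],
    [[0.15,-0.75,2.7],[0,0,0],1],
    [[0,0,2.0],[0,0,0],1],
    [[0,0,0],[0,0,0],1],
    [[0,0,0],[0,0,0],1]
  ]
}}

```text
time: 23.8
eef_pos: [471.3, 174.2, 116.9]
orientation: [1.839, 2.045, 0.532]
contact_force: [0.2, 0.2, -0.3]
gripper_width: -0.3
grip_force: 0.0
```

```bash
python3 - <<'E'
from h import *
plan(seat+Rf.apply([1.5,1.5,0])-4*N,Rf)
E
```

```text
t 23.8 pos [471.3 174.2 116.9] shift cm(now) [ 0.38 -0.82  5.62] | 1.4 rows; turn [-0.013  0.004 -0.004] 0.1 rows; shift after turn [ 0.36 -0.9   5.61]
```

>>> {"op": "drive_tool", "data": {
  "commands": [
    [[0.2,-0.5,1.3],[-0.013,0.004,0],1],
    [[0.1,-0.4,1.3],[0,0,0],1],
    [[0,0,1.2],[0,0,0],1],
    [[0,0,0.8],[0,0,0],1],
    [[0,0,0.3],[0,0,0],1],
    [[0,0,0],[0,0,0],1]
  ]
}}

```text
time: 24.3
eef_pos: [488.2, 178.7, 71.5]
orientation: [1.83, 2.037, 0.551]
contact_force: [0.1, 0.2, 0.4]
gripper_width: -0.2
grip_force: 0.0
```

```bash
python3 - <<'E'
from h import *
plan(seat+Rf.apply([1.5,1.5,0])-4*N,Rf);print(N@ctrl.get_state()['contact_force'])
E
```

```text
t 24.3 pos [488.2 178.7  71.5] shift cm(now) [ 0.1  -0.13  0.82] | 0.2 rows; turn [ 0.004  0.    -0.004] 0.0 rows; shift after turn [ 0.1  -0.13  0.82]
0.2441607105963856
```

>>> {"op": "drive_tool", "data": {
  "commands": [
    [[0.1,-0.13,0.3],[0,0,0],1],
    [[0,0,0.3],[0,0,0],1],
    [[0,0,0.2],[0,0,0],1],
    [[0,0,0],[0,0,0],1]
  ]
}}

```text
time: 24.63
eef_pos: [490.8, 180.4, 63.4]
orientation: [1.828, 2.038, 0.552]
contact_force: [-0.2, 0.1, -0.0]
gripper_width: 0.2
grip_force: 0.0
```

>>> {"op": "drive_tool", "data": {
  "commands": [
    [[0,0,0.2],[0,0,0],1],
    [[0,0,0.2],[0,0,0],1],
    [[0,0,0],[0,0,0],1]
  ]
}}

```text
time: 24.88
eef_pos: [492.8, 180.7, 59.8]
orientation: [1.828, 2.038, 0.552]
contact_force: [-1.2, -1.2, 3.7]
gripper_width: -0.2
grip_force: 1.8
```

```bash
python3 - <<'E'
from h import *
plan(seat+Rf.apply([1.5,1.5,0])-10*N,Rf);print(N@ctrl.get_state()['contact_force'])
E
```

```text
t 24.88 pos [492.8 180.7  59.8] shift cm(now) [-0.04  0.05  0.16] | 0.0 rows; turn [ 0.004 -0.001 -0.003] 0.0 rows; shift after turn [-0.04  0.05  0.16]
3.8862480190097055
```

>>> {"op": "drive_tool", "data": {
  "commands": [
    [[0,0,0.2],[0,0,0],1],
    [[0,0,0.1],[0,0,0],1],
    [[0,0,0],[0,0,0],1]
  ]
}}

```text
time: 25.13
eef_pos: [494.1, 180.8, 57.6]
orientation: [1.827, 2.038, 0.553]
contact_force: [-13.5, -4.9, 23.9]
gripper_width: -0.2
grip_force: 13.9
```

```bash
python3 - <<'E'
from h import *
plan(seat+Rf.apply([1.5,1.5,0])-10*N,Rf);print(N@ctrl.get_state()['contact_force'])
E
```

```text
t 25.13 pos [494.1 180.8  57.6] shift cm(now) [-0.04  0.05 -0.09] | 0.0 rows; turn [ 0.004 -0.001 -0.002] 0.0 rows; shift after turn [-0.05  0.05 -0.09]
27.734330229703463
```

Bottomed out at 28 N, so the button is fully in. Retract.

>>> {"op": "drive_tool", "data": {
  "commands": [
    [[0,0,-0.5],[0,0,0],1],
    [[0,0,-1.5],[0,0,0],1],
    [[0,0,-2.0],[0,0,0],1],
    [[0,0,-2.0],[0,0,0],1],
    [[0,0,-2.0],[0,0,0],1],
    [[0,0,-1.5],[0,0,0],1],
    [[0,0.5,-1.0],[0,0,0],1],
    [[0,0,0],[0,0,0],1],
    [[0,0,0],[0,0,0],1]
  ]
}}

```text
time: 25.88
eef_pos: [446.4, 175.2, 151.1]
orientation: [1.828, 2.037, 0.554]
contact_force: [0.7, -0.1, 0.0]
gripper_width: -0.3
grip_force: 0.0
```

```bash
python3 - <<'E'
from h import *
s=ctrl.get_state();print(s['eef_pos'].round(0),s['contact_force'].round(1),np.abs(s['qd']).max())
# labware check: difference with the first side view, away from arm
a=cv2.imread("pics/side0.png").astype(int);b=ctrl.grab_frame("side")[:,:,::-1].astype(int)
m=(np.abs(a-b).max(2)>45).astype(np.uint8)
n,l,st,ce=cv2.connectedComponentsWithStats(m)
print([x.tolist() for x in st[1:] if x[4]>60])
print(ctrl.hand_in())
E
```

```text
[446. 175. 151.] [ 0.7 -0.1  0. ] 0.03327134536451329
[[76, 0, 140, 65, 3891], [22, 29, 14, 17, 144], [50, 85, 33, 86, 975], [213, 108, 64, 72, 1520], [83, 146, 27, 64, 478], [292, 187, 17, 27, 223], [279, 198, 17, 20, 109], [282, 202, 36, 32, 145], [128, 227, 147, 108, 3557], [0, 237, 160, 243, 21699], [12, 238, 20, 25, 208]]
the job is handed in; nothing more can be done
None
```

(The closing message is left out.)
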